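# Free the ratchet pawl and press the bush home

### The arm

A 7-joint arm with a two-finger parallel gripper is mounted at the origin on a cart in front of the work surface, level with it; the furniture and walls round the work are solid. World frame = base frame: x ahead of the robot, y to its left, z up, the work surface at z = 0. Lengths are in m, angles in rad, forces in N, time in s.
With the tool pointing down it reaches from about 0.4 to 0.85 m from the base axis. Payload 4.5 kg.
Tool frame: the origin (TCP) lies midway between the tips of the shut fingers; the grasp point (between the pads) lies 19 mm behind it; y points along the fingers, z is the direction in which the jaws open and shut, and the axes are right-handed (so a half turn about y gives the same grasp; the last joint's range is limited). The gripper opens to 88 mm and grips with 3 to 60 N. Pads are 18 mm wide; open, the fingers measure 123 mm over their backs; the gripper's body (75 mm by 187 mm) begins 45 mm behind the grasp point.
Start: joints at [-1.099, 0.689, -0.195, 1.565, 0.157, 0.902, -0.215], TCP at [0.265, 0.566, 0.212] pointing down, gripper open.
Joint ranges: [-3.01, 3.01], [-0.46, 2.08], [-1.47, 1.51], [0.13, 2.56], [-1, 4.14], [0.04, 2.09], [-2.66, 2.66]. Speed limits (rad/s): [2.57, 2.57, 3.14, 3.14, 3.14, 3.14, 3.14].

### API

Orientations are given as a unit quaternion [x, y, z, w].
In Python, from plant import r, snapshot, get_calibration, job, boxes_of gives the robot as it stands. The module is installed in compiled form; this text tells all that it offers.
- The arm moves only by the shell command python3 -m handwheel 'ROWS' [OPENING] [FORCE]. ROWS is JSON, a list that holds one entry, the list of rows, each a list of 6 numbers: the shift along the tool's x, y, z as a fraction of full scale, then the turn, a rotation vector about the tool's x, y, z as a fraction of full scale. In form: [[[x, y, z, wx, wy, wz], ...]]. A call has 1 to 12 rows; each row is the pose to reach, as a shift and turn from the pose commanded when the call began, along the tool's axes at that moment, turning the shorter way round; what a row does not reach only later rows make up. Full scale, the value 1, is 100 cm for a shift and 180 degrees for a turn. A row lasts 1/12 s, in which the tool goes at most 41.7 mm and 7.16 degrees, less where a joint would pass 70% of its speed; a pose out of reach is approached as far as the arm can. A call with a number of a shift or a turn outside -1 to 1 is refused whole. A call with a gripper value outside its range is refused whole. OPENING is the opening, from -1 (shut) to 1 (fully open), set as the call begins (- or left out, the last holds). The fingers move at their own pace and stop on an object; FORCE is the grip in N (left out, the last holds). Time passes only in rows, so rows that repeat a pose let the fingers close. It gives the time, the measured TCP pose, the force and the opening at its end, in the units of the state.
- r.get_state(): the state, without advancing time (a new reading comes with each control period).
- snapshot(name): name is "scene" or "side" or "wrist"; returns the picture (384x512x3 uint8, red, green, blue); there is no depth.
- get_calibration(name): a dict with "fx", "fy", "cx", "cy" (pixels), "T" (4x4, takes a point from camera to world coordinates). Camera axes: x right, y down, z forward; pixel columns grow to the right and rows downward; lengths in m; the calibration is good to about 2 mm. The wrist camera is an equidistant fisheye: a pixel r from the principal point sees the ray r / f radians off the axis. A picture is of the moment at which its call begins: read the wrist's pose just before it. get_calibration takes no time and is no camera call; for the wrist camera it gives the pose at the moment of the call.
- job.finish_job(): hands the job in, once; it reports no verdict.
Trained networks look in the newest picture that a camera, given by its name, has taken for a name from the list of things; names that differ only in an ending like _2 or _b are one class to them, and where a whole thing is asked for, a point or a joint stands for the part that bears it (a point fixed in the world has none). Each returns a list of dicts, best first, with "confidence" (0 to 1); they miss things now and then, are a little off and sometimes report something else, mostly with a low value. They report only what shows in the picture. A call takes as long as a camera call.
- boxes_of(thing, camera): "bbox" ([left, top, right, bottom] in pixels, round what is visible of it).
The state is a dict: "clock": time; "q": joint angles; "qd": joint speeds; "joint_torque": joint torques, N m; "tool_pos": TCP position; "eef_rot": TCP orientation; "contact_force": force on the tool from outside, world axes, zero at the start; "moment": the same for the moment, N m; "opening": opening from 0.0 (shut) to 1.0 (fully open).
Only numpy, scipy, OpenCV 4.12 (cv2) and the standard library are available. Lean on these libraries where they do the work, as an engineer would, in place of code of your own. Each camera call takes 0.05 s, during which the arm holds its last target. There are 200 camera calls.

### The job

A flanged bush stands proud of the aluminium block in the small bench lever press, and the press's ratchet pawl keeps the lever from coming down. With the fingertips, press down the ribbed thumb tab at the back of the pawl until the pawl snaps clear of the ratchet teeth and stays clear, then push the lever down by its black grip until the flange of the bush sits fully home on the block. Leave the lever down and the pawl free; do not raise the lever, and do not disturb the loose things around the press.

Things in the scene. Friction and masses are not known exactly. Their poses are not given: they have to be found in the camera images.
- press: grey bench lever press, fixed to the bench; base plate 92 mm (x) by 184 mm (y). Origin: centre of its underside at bench height, z up. All moves in its y-z plane: the lever points to its -y (at yaw 0 to the robot's right), the pawl's thumb tab sticks out at its +y end. Frame top z = 178 mm, pawl's hook up to 215 mm (235 once free). Frame, wheel and pawl's hook stay over 30 mm from the tab's centre
- lever_shaft (a point): centre of the lever's shaft, fixed in the press at x = 0, y = 35, z = 157 mm; the shaft runs along the press's x. On it, on the press's -x side, the toothed ratchet wheel, 84 mm across, 40 teeth, with the pawl hooked over its top. A roller under the lever, 50 mm from the shaft, pushes a guided spring-raised ram down on the bush
- pawl (a joint): hinge of the pawl, rad, grows as its tab goes down. 0.01-0.09 = hooked in the teeth, over 0.12 = clear of them, 0.32 = fully free at its stop. A spring plunger snaps it either way: left below 0.16 it goes back into the teeth, past 0.16 it snaps on to 0.32 and stays. Takes 3 to 6 N at the tab, falling on the way; the tab's whole travel is 16 mm down
- pawl_tab (a point): centre of the top face of the pawl's ribbed steel thumb tab, 30 mm (press x) by 26 mm (press y), 5 mm thick, about level, open from above; about x = -22, y = 148, z = 183 mm in the press frame when hooked in (up to 4 mm lower if the hook rides on a tooth). The pawl's pivot lies 50 mm from it towards the press's -y, 14 mm lower
- lever (a joint): hinge of the lever, rad, grows as it goes down: 0 = raised 58 degrees above level (upper stop), 1.01 = level. Stays where left (friction, 3 N at the grip). Pawl hooked in: gives at most 0.16 rad downward, then locked; upward it clicks over the teeth. Pawl free: roller meets the ram near 0.72, ram meets the bush at 0.82 to 0.91, bush home and hard stop at 1.06
- lever_grip (a point): centre of the top face of the lever's black ribbed grip, 84 mm long in line with the lever, 32 mm wide, 20 mm thick, rounded edges. 190 mm out from the lever shaft and 10 mm above the lever's centre line, so it goes down on an arc about the shaft; about 157 mm above the bench when the bush is home
- bush (a joint): how far the bush has gone in, m: starts at 0 to 0.004 (8 to 12 mm proud), 0.012 = fully home, flange on the block. A tight press fit: it moves only under 40 N or more at the ram, about 11 to 15 N down on the lever's grip, and stays where it is left
- bush_top (a point): centre of the top face of the bush's flange, 26 mm across, 5 mm thick, shank 18 mm; 57 mm above the bench when home, 65 to 69 mm at the start, at x = 0, y = -15 mm of the press
- test_bar: loose plain steel test bar, 15 mm thick, 75 mm long, lying on the bench on the robot's side of the press; a bystander. Origin: centre of its underside, its length along its y, z up
- specimen: loose black round mounted specimen, 30 mm across, 16 mm tall, on the dark mat left of the press; a bystander. Origin: centre of its underside, z up
- gauge_block: loose small steel gauge block, 9x30x25 mm, standing on the bench right of the press; a bystander. Origin: centre of its underside, z up
- dust_blower: loose black rubber dust blower, 47 mm across, 108 mm tall with its nozzle up, standing beyond and right of the press; a bystander. Origin: centre of its underside, z up

How it is judged:
On the way, in this order (a step that is already met when the one before it is completed fails the run):
1. the pawl is pressed clear of the ratchet teeth (value of joint pawl above 0.24 rad), for 0.2 s.
2. with the pawl free, the lever is pushed down and the bush goes fully home (value of joint pawl above 0.24 rad and value of joint lever above 1 rad and value of joint bush above 0.0105 m), for 0.2 s.
At the end, for the whole second after the job is handed in: The bush is home (flange within 1.5 mm of the block), the lever is left down (within about 0.1 rad of where the bush stops it) and at rest, the pawl stays free of the teeth, and the test bar, specimen, gauge block and dust blower are within 20 mm of where they stood (value of joint bush above 0.0105 m and value of joint lever above 0.95 rad and value of joint pawl above 0.24 rad and velocity of joint lever between -0.05 and 0.05 rad/s and not (distance of test_bar from where it was at the start of the episode above 0.02 m) and not (distance of specimen from where it was at the start of the episode above 0.02 m) and not (distance of gauge_block from where it was at the start of the episode above 0.02 m) and not (distance of dust_blower from where it was at the start of the episode above 0.02 m)); the robot touches nothing.
It fails at once if the lever is raised over the ratchet teeth (grip moved more than 50 mm with the pawl still hooked in, or lever lifted to its upper stop) ((value of joint pawl below 0.12 rad and distance of lever_grip from where it was at the start of the episode above 0.05 m) or value of joint lever below 0.02 rad).
It fails at once if a loose thing beside the press is moved more than 20 mm or lifted (distance of any of test_bar, specimen, gauge_block, dust_blower from where it was at the start of the episode above 0.02 m).
It also fails if it takes over 48 s, if anything falls off the work surface, if the arm or the gripper's body presses on something with over 40 N, if the wrist force passes 120 N, or if a joint passes its speed limit or range.

## Working session

There is one attempt and no reset: what is moved stays moved. The work goes in short steps, Python scripts to look and compute and a shell command to move; the robot and the scene stay as the last step left them, time stands still between calls to the robot, and variables do not carry over. Pictures are saved under pics/ and viewed, about 8 in all and at most 12, crops included, and the job is handed in when it is done.

```bash
mkdir -p pics; cat > h.py <<'E'
import numpy as np,cv2
from plant import r,snapshot,get_calibration,job,boxes_of
from scipy.spatial.transform import Rotation as R
def save(im,n): cv2.imwrite(f'pics/{n}.png',im[:,:,::-1])
def proj(cal,P):
    P=np.atleast_2d(P);Ti=np.linalg.inv(cal['T']);c=P@Ti[:3,:3].T+Ti[:3,3]
    return np.c_[cal['fx']*c[:,0]/c[:,2]+cal['cx'],cal['fy']*c[:,1]/c[:,2]+cal['cy']]
E
python3 - <<'E'
from h import *
s=r.get_state();print(s['clock'],s['tool_pos'],s['eef_rot'],s['contact_force'],s['opening']);print(R.from_quat(s['eef_rot']).as_matrix().round(3))
ims=[]
for c in('scene','side'):
    im=snapshot(c);ims.append(im);k=get_calibration(c);print(c,k['fx'],k['fy'],k['cx'],k['cy'],k['T'].tolist() if hasattr(k['T'],'tolist') else k['T'])
    for t in('press','pawl_tab','lever_grip','bush_top','test_bar','specimen','gauge_block','dust_blower'):
        b=boxes_of(t,c);print(t,[(np.round(x['bbox']).astype(int).tolist(),round(x['confidence'],2)) for x in b[:2]])
    save(im,c)
E
```

```text
0.0 [0.26476475 0.56540333 0.2109041 ] [ 0.69087909 -0.15360639  0.15344456 -0.68959838] [ 0.33231623  0.76271811 -0.10323802] 0.9986171482886196
[[ 0.906 -0.001  0.424]
 [-0.424 -0.002  0.906]
 [ 0.    -1.    -0.002]]
scene 450.90648375448995 450.90648375448995 252.31509367423726 199.45067897883442 [[0.7954565990306305, -0.4757454039994804, 0.37538661354927627, 0.024041846462455267], [-0.6059658150201361, -0.6168956245049289, 0.5022402009931662, -0.670720214961028], [-0.007364107930002977, -0.6269817374055203, -0.7789991469021968, 1.286957253581606], [0.0, 0.0, 0.0, 1.0]]
press [([321, 267, 328, 278], 0.68), ([218, 190, 311, 264], 0.57)]
pawl_tab [([220, 194, 250, 210], 0.7)]
lever_grip [([242, 193, 305, 228], 0.81)]
bush_top [([244, 192, 309, 227], 0.53)]
test_bar [([233, 271, 250, 290], 0.56), ([222, 194, 250, 209], 0.45)]
specimen [([162, 194, 174, 202], 0.61)]
gauge_block [([321, 269, 326, 278], 0.63)]
dust_blower [([310, 234, 330, 259], 0.45)]
side 364.16845667344666 364.16845667344666 254.3441940097929 190.1148853037958 [[0.9941579526148813, -0.05248356996855518, 0.09431564099311994, 0.4404542423975244], [-0.10782924315405935, -0.44426378518542803, 0.8893832376953921, -0.9929425427480972], [-0.004776983714652872, -0.8943574028631236, -0.44732763872861503, 0.7438595087849883], [0.0, 0.0, 0.0, 1.0]]
press [([231, 180, 290, 281], 0.59)]
pawl_tab []
lever_grip [([246, 184, 288, 229], 0.88)]
bush_top []
test_bar [([214, 269, 220, 282], 0.52)]
specimen [([208, 204, 216, 209], 0.42)]
gauge_block [([293, 294, 304, 308], 0.64), ([246, 184, 291, 227], 0.35)]
dust_blower [([294, 260, 313, 288], 0.74)]
```

```bash
python3 - <<'E'
import cv2,numpy as np
a=cv2.imread('pics/scene.png')[150:320,140:360];b=cv2.imread('pics/side.png')[160:330,180:330]
a=cv2.resize(a,None,fx=3.5,fy=3.5,interpolation=2);cv2.imwrite('pics/a.png',a)
b=cv2.resize(b,None,fx=3.5,fy=3.5,interpolation=2);cv2.imwrite('pics/b.png',b)
E
```

```text
(no output)
```

View pics/a.png

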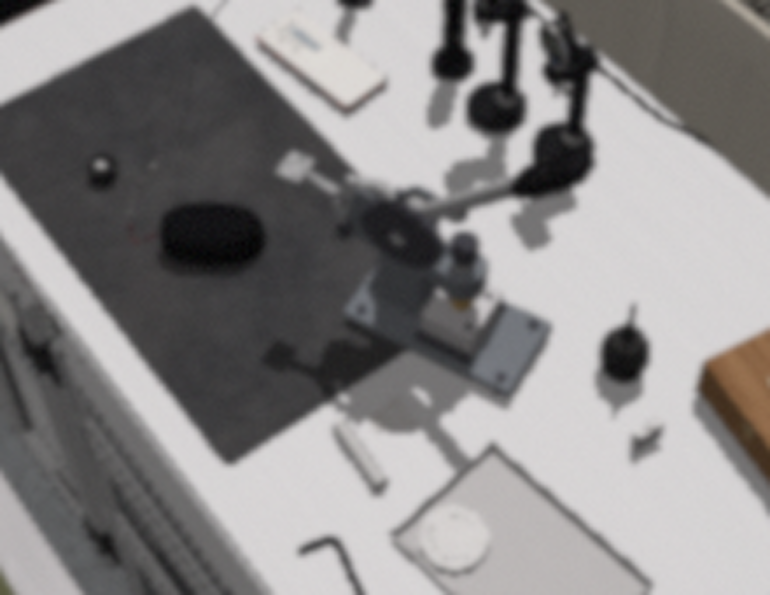

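View pics/b.png

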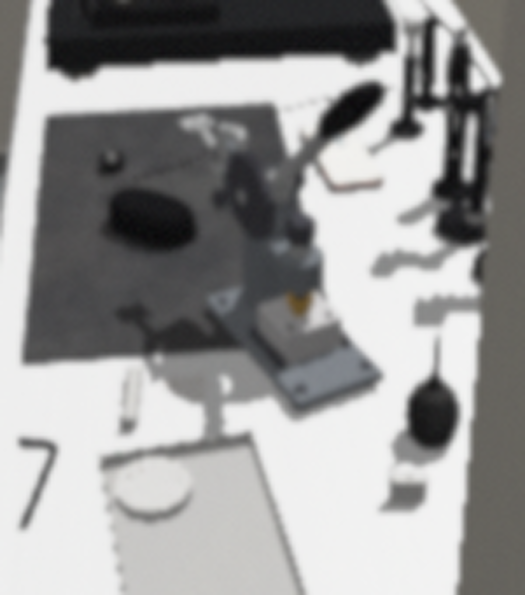

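The two views agree. In the scene crop the tab is at (295,165), the grip near (553,160) and the base corners at (345,310), (505,393) and (550,328). In the side crop the tab is at about (200,125), the grip at (352,110) and the corners at (210,300), (297,408) and (382,376). I'll fit the press pose to these points.

```bash
cat >> h.py <<'E'
def W(p,P): # p x,y,yaw ; P press pts (m)
    c,s=np.cos(p[2]),np.sin(p[2]);P=np.atleast_2d(P)
    return np.c_[p[0]+c*P[:,0]-s*P[:,1],p[1]+s*P[:,0]+c*P[:,1],P[:,2]]
def grip(a,h=.010,l=.19): # lever joint
    e=np.radians(58)-a
    return [0,.035-l*np.cos(e)+h*np.sin(e),.157+l*np.sin(e)+h*np.cos(e)]
E
cat > fit.py <<'E'
from h import *
from scipy.optimize import least_squares
sc=np.array([[345,310],[505,393],[550,328],[295,165],[553,162]])/3.5+[140,150]
si=np.array([[210,300],[297,408],[382,376],[200,125],[352,110]])/3.5+[180,160]
ks,kd=get_calibration('scene'),get_calibration('side')
def pts(v): t=v[4];return W(v,[[-.046,.092,t],[-.046,-.092,t],[.046,-.092,t],[-.022,.148,.182],grip(v[3],0)])
f=lambda v:np.r_[(proj(ks,pts(v))-sc).ravel(),(proj(kd,pts(v))-si).ravel()]
o=least_squares(f,[.6,0,0,.3,.012],loss='soft_l1')
v=o.x;print(v.round(4));print(f(v).reshape(2,5,2).round(1).tolist())
print('tab',W(v,[-.022,.148,.183]),'pivot',W(v,[-.022,.098,.169]))
for a in(v[3],.7,.9,1.06): print('grip',a,W(v,grip(a)))
# bystanders ground intersections
def ground(k,u,z):
    d=k['T'][:3,:3]@[(u[0]-k['cx'])/k['fx'],(u[1]-k['cy'])/k['fy'],1];o=k['T'][:3,3];return (o+d*(z-o[2])/d[2]).round(3)
print(ground(ks,(241,280),.01),ground(ks,(168,198),.008),ground(ks,(323.5,275),.01),ground(ks,(320,250),.03))
E
python3 fit.py
```

```text
[ 0.572  -0.0205  0.3756  0.1902  0.0086]
[[[-1.3, 0.2], [0.5, 0.6], [0.7, -1.1], [0.3, -1.9], [0.3, 2.1]], [[-1.3, -0.1], [-0.2, 0.1], [0.9, 0.2], [-0.4, -2.7], [-0.1, -1.8]]]
tab [[0.49727495 0.10908171 0.183     ]] pivot [[0.51561499 0.06256673 0.169     ]]
grip 0.19021875331508425 [[ 0.60394274 -0.10147681  0.30299306]]
grip 0.7 [[ 0.62438432 -0.15332186  0.22489185]]
grip 0.9 [[ 0.6280322  -0.16257379  0.18822749]]
grip 1.06 [[ 0.62897777 -0.164972    0.15792734]]
[ 0.412 -0.087  0.01 ] [0.4   0.348 0.008] [ 0.632 -0.233  0.01 ] [ 0.677 -0.165  0.03 ]
```

```bash
python3 -m handwheel '[[[0,-0.04,0,0,0,0],[0.03,-0.08,-0.02,0,0.03,0],[0.2,-0.08,-0.155,0,0.12,0],[0.2,-0.08,-0.155,0,0.12,0],[0.2,-0.08,-0.155,0,0.12,0],[0.2,-0.08,-0.155,0,0.12,0],[0.2,-0.08,-0.155,0,0.12,0],[0.2,-0.08,-0.155,0,0.12,0],[0.2,-0.08,-0.155,0,0.12,0]]]' -1 20
python3 -m handwheel '[[[0,0,0,0,0,0],[0,0,0,0,0,0]]]'
python3 - <<'E'
from h import *
s=r.get_state();M=R.from_quat(s['eef_rot']).as_matrix();print(s['clock'],s['tool_pos'],s['opening'],s['q']);print(M.round(3))
zt=np.array([np.cos(.3756),np.sin(.3756),0]);T=np.c_[np.cross([0,0,-1],zt),[0,0,-1],zt]
print('shift',M.T@(np.array([.4963,.1118,.29])-s['tool_pos']),'turn',R.from_matrix(M.T@T).as_rotvec()/np.pi)
E
```

```text
clock: 1.65
tool_pos: [0.3835, 0.3354, 0.2922]
eef_rot: [0.649, -0.282, 0.284, -0.647]
contact_force: [-0.0, -0.4, 0.6]
opening: 0.343
clock: 1.82
tool_pos: [0.3797, 0.3424, 0.2918]
eef_rot: [-0.649, 0.28, -0.279, 0.65]
contact_force: [-0.4, 0.1, 1.0]
opening: 0.195
1.8167 [0.37966829 0.34237014 0.29184744] 0.19499453764696803 [-0.7499001   0.43658454 -0.11090274  1.7970079   0.05776591  0.91028538
 -0.1281244 ]
[[ 0.687 -0.     0.726]
 [-0.726  0.001  0.687]
 [-0.001 -1.     0.001]]
shift [ 0.24764255  0.00147285 -0.07375605] turn [-0.000162    0.12164973 -0.00045054]
```

```bash
python3 -m handwheel '[[[0.248,0,-0.074,0,0.122,0],[0.248,0,-0.074,0,0.122,0],[0.248,0,-0.074,0,0.122,0],[0.248,0,-0.074,0,0.122,0],[0.248,0,-0.074,0,0.122,0],[0.248,0,-0.074,0,0.122,0],[0.248,0,-0.074,0,0.122,0],[0.248,0,-0.074,0,0.122,0],[0.248,0,-0.074,0,0.122,0],[0.248,0,-0.074,0,0.122,0],[0.248,0,-0.074,0,0.122,0]]]'
python3 - <<'E'
from h import *
s=r.get_state();print(s['tool_pos'],s['q'],s['opening'])
k=get_calibration('wrist');im=snapshot('wrist');print(k)
print([(np.round(x['bbox']).astype(int).tolist(),round(x['confidence'],2)) for x in boxes_of('pawl_tab','wrist')[:3]])
def pf(P):
    Ti=np.linalg.inv(k['T']);c=np.atleast_2d(P)@Ti[:3,:3].T+Ti[:3,3];th=np.arctan2(np.hypot(c[:,0],c[:,1]),c[:,2]);ph=np.arctan2(c[:,1],c[:,0])
    return np.c_[k['cx']+k['fx']*th*np.cos(ph),k['cy']+k['fy']*th*np.sin(ph)]
v=[.572,-.0205,.3756]
q=pf(np.r_[W(v,[[-.022,.148,.183],[-.037,.135,.183],[-.007,.135,.183],[-.007,.161,.183],[-.037,.161,.183]]),W(v,grip(.19)),s['tool_pos'][None]]);print(q.round(0).tolist())
im2=cv2.resize(im,None,fx=1.5,fy=1.5)
for p in q: cv2.circle(im2,tuple(int(a*1.5) for a in p),3,(255,0,0),1)
save(im2,'w1')
E
```

```text
clock: 2.73
tool_pos: [0.4958, 0.1127, 0.2916]
eef_rot: [-0.585, 0.398, -0.397, 0.585]
contact_force: [-0.0, -0.3, -0.4]
opening: 0.003
[0.49583264 0.1126877  0.29161394] [-0.32551806  0.43233962  0.01867854  1.80811865 -0.01180947  0.90140057
  0.07653359] 0.0025454966036081886
{'fx': 297.3186396354542, 'fy': 297.3186396354542, 'cx': 250.7544755893897, 'cy': 191.30701731706017, 'T': array([[ 0.92948152,  0.35347558,  0.1054472 ,  0.46846634],
       [ 0.36886689, -0.89157859, -0.26272578,  0.18084016],
       [ 0.00114732,  0.28309474, -0.95909126,  0.46534561],
       [ 0.        ,  0.        ,  0.        ,  1.        ]])}
[([231, 169, 262, 228], 0.57)]
[[251.0, 185.0], [236.0, 198.0], [266.0, 198.0], [266.0, 173.0], [235.0, 173.0], [271.0, 430.0], [251.0, 225.0]]
```

View pics/w1.png

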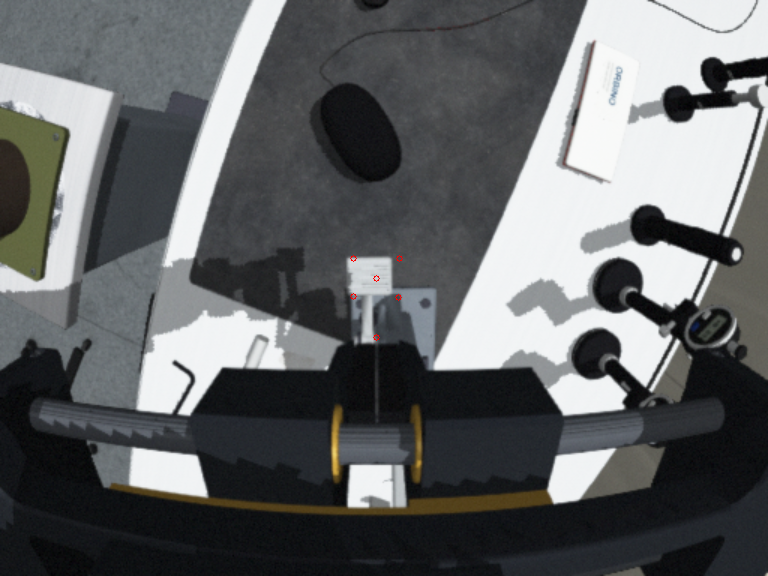

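The tab is at (369,275) in the view, about 4 mm to press -x of the prediction, so I correct for that and descend.

```bash
python3 -m handwheel '[[[-0.001,0.03,-0.0045,0,0,0],[-0.001,0.06,-0.0045,0,0,0],[-0.001,0.09,-0.0045,0,0,0],[-0.001,0.1,-0.0045,0,0,0],[-0.001,0.1,-0.0045,0,0,0],[-0.001,0.1,-0.0045,0,0,0]]]'
python3 -m handwheel '[[[0,0.002,0,0,0,0],[0,0.004,0,0,0,0],[0,0.006,0,0,0,0],[0,0.008,0,0,0,0],[0,0.01,0,0,0,0],[0,0.01,0,0,0,0],[0,0.01,0,0,0,0]]]'
python3 -m handwheel '[[[0,0.002,0,0,0,0],[0,0.004,0,0,0,0],[0,0.005,0,0,0,0],[0,0.005,0,0,0,0]]]'
```

```text
clock: 3.33
tool_pos: [0.4919, 0.1098, 0.1916]
eef_rot: [0.584, -0.399, 0.398, -0.584]
contact_force: [-0.0, 0.2, 0.1]
opening: 0.003
clock: 3.92
tool_pos: [0.4921, 0.109, 0.1817]
eef_rot: [-0.584, 0.399, -0.399, 0.584]
contact_force: [-0.2, 0.6, 0.5]
opening: 0.007
clock: 4.25
tool_pos: [0.4919, 0.1089, 0.1764]
eef_rot: [0.584, -0.399, 0.399, -0.584]
contact_force: [-0.5, -0.0, 0.8]
opening: 0.006
```

```bash
python3 -m handwheel '[[[0,0.002,0,0,0,0],[0,0.004,0,0,0,0],[0,0.005,0,0,0,0],[0,0.005,0,0,0,0]]]'
python3 - <<'E'
from h import *
print(r.get_state()['contact_force'],r.get_state()['joint_torque'])
im=snapshot('wrist');save(cv2.resize(im[120:340,100:400],None,fx=2.5,fy=2.5),'w2')
E
```

```text
clock: 4.58
tool_pos: [0.4919, 0.109, 0.1714]
eef_rot: [0.584, -0.399, 0.399, -0.584]
contact_force: [-0.4, 0.1, 1.2]
opening: 0.011
[-0.37420426  0.13613058  1.22394299] [ 4.85696626e-03 -4.35299671e+01  1.15014508e+00 -1.07382837e+01
 -3.37217376e-02 -1.24420796e-02 -6.10145144e-04]
```

View pics/w2.png

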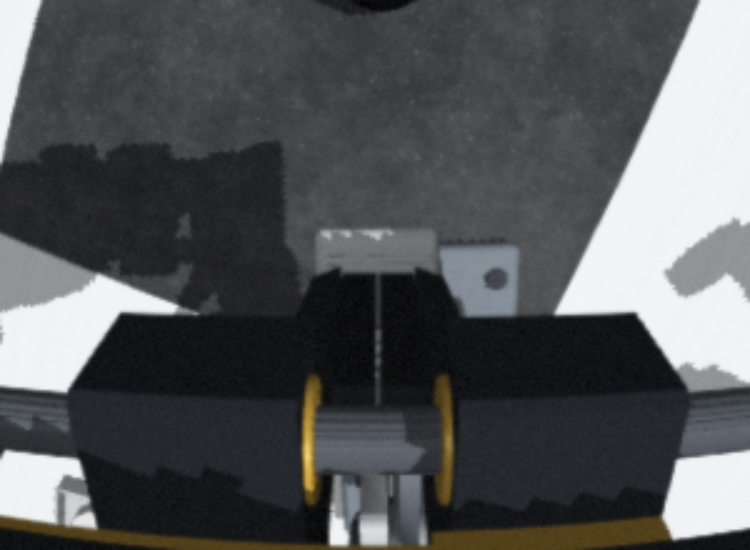

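```bash
cat >> h.py <<'E'
def pf(k,P):
    Ti=np.linalg.inv(k['T']);c=np.atleast_2d(P)@Ti[:3,:3].T+Ti[:3,3];th=np.arctan2(np.hypot(c[:,0],c[:,1]),c[:,2]);ph=np.arctan2(c[:,1],c[:,0])
    return np.c_[k['cx']+k['fx']*th*np.cos(ph),k['cy']+k['fy']*th*np.sin(ph)]
def uf(k,u,z):
    d=(np.array(u)-[k['cx'],k['cy']])/k['fx'];t=np.hypot(*d);c=np.r_[d/t*np.sin(t),np.cos(t)];w=k['T'][:3,:3]@c;o=k['T'][:3,3];return o+w*(z-o[2])/w[2]
E
python3 - <<'E'
from h import *
s=r.get_state();k=get_calibration('wrist');M=R.from_quat(s['eef_rot']).as_matrix()
p=s['tool_pos'];q=pf(k,[p,p-M[:,0]*.009,p+M[:,0]*.009]);print('tcp px in crop',((q-[100,120])*2.5).round(0).tolist())
for z in(.182,.175,.168,.16):
  for y in(228,272):
    w=uf(k,(376/2.5+100,y/2.5+120),z);print(z,y,w.round(4),'rel tool x,z',((w-p)@M)[[0,2]].round(4))
E
```

```text
tcp px in crop [[377.0, 262.0], [377.0, 229.0], [377.0, 294.0]]
0.182 228 [0.487  0.1211 0.182 ] rel tool x,z [-0.0131 -0.0003]
0.182 272 [0.491  0.1106 0.182 ] rel tool x,z [-0.0019 -0.0003]
0.175 228 [0.4879 0.1187 0.175 ] rel tool x,z [-0.0105 -0.0003]
0.175 272 [0.4922 0.1078 0.175 ] rel tool x,z [ 0.0012 -0.0003]
0.168 228 [0.4888 0.1163 0.168 ] rel tool x,z [-0.0079 -0.0003]
0.168 272 [0.4933 0.1049 0.168 ] rel tool x,z [ 0.0043 -0.0003]
0.16 228 [0.4899 0.1135 0.16  ] rel tool x,z [-0.005  -0.0003]
0.16 272 [0.4946 0.1016 0.16  ] rel tool x,z [ 0.0078 -0.0003]
```

```bash
python3 -m handwheel '[[[0,0.002,0,0,0,0],[0,0.004,0,0,0,0],[0,0.005,0,0,0,0],[0,0.005,0,0,0,0]]]'
python3 -m handwheel '[[[0,0.002,0,0,0,0],[0,0.003,0,0,0,0],[0,0.003,0,0,0,0]]]'
```

```text
clock: 4.97
tool_pos: [0.4919, 0.109, 0.1664]
eef_rot: [0.584, -0.399, 0.399, -0.584]
contact_force: [-0.2, -0.3, -0.4]
opening: -0.001
clock: 5.22
tool_pos: [0.492, 0.109, 0.1635]
eef_rot: [0.584, -0.399, 0.399, -0.584]
contact_force: [-0.2, -0.2, 0.2]
opening: 0.005
```

```bash
python3 -m handwheel '[[[0,-0.03,0,0,0,0],[0,-0.07,0,0,0,0],[0,-0.1,0,0,0,0],[0,-0.128,0,0,0,0],[0,-0.128,0,0,0,0],[0,-0.128,0,0,0,0],[0,-0.128,0,0,0,0]]]'
python3 - <<'E'
from h import *
s=r.get_state();k=get_calibration('wrist');im=snapshot('wrist')
a=cv2.resize(im[140:260,180:330],None,fx=2.6,fy=2.6)
b=cv2.imread('pics/w1.png')[210:390,270:495,::-1];b=cv2.resize(b,(a.shape[1],a.shape[0]))
save(np.hstack([b,a]),'w3')
print(s['tool_pos'],[uf(k,(246.5,184),z).round(4) for z in(.182,.168)])
E
```

```text
clock: 5.8
tool_pos: [0.4915, 0.1088, 0.2911]
eef_rot: [0.584, -0.399, 0.398, -0.584]
contact_force: [0.9, 0.4, -0.8]
opening: 0.007
[0.49148152 0.10884873 0.29107488] [array([0.4885, 0.1048, 0.182 ]), array([0.4897, 0.1012, 0.168 ])]
```

View pics/w3.png

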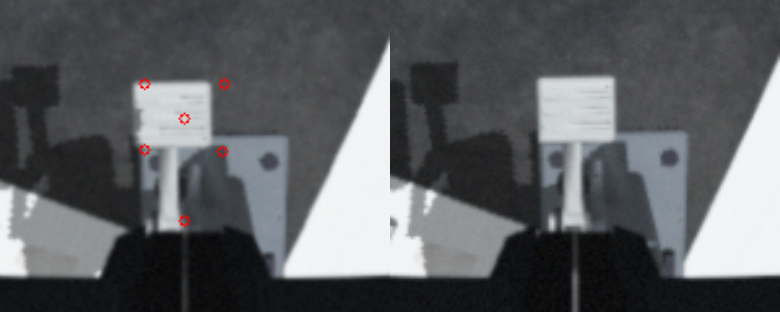

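```bash
python3 - <<'E'
from h import *
s=r.get_state();k=get_calibration('wrist');p=s['tool_pos'];M=R.from_quat(s['eef_rot']).as_matrix()
im=snapshot('wrist')
np.set_printoptions(linewidth=200)
g=im[:,:,1].astype(int);print('col251 rows160-225',g[160:225,246]);print('row180 cols 225-280',g[180,225:280])
for n,u in(('far',(251.5,169.6)),('near',(251.5,195.))):
  for z in(.183,.175,.168,.16):
    w=uf(k,u,z);print(n,z,w.round(4),'rel tool x,z',((w-p)@M)[[0,2]].round(4))
print('tip px',pf(k,[p,p-M[:,0]*.009,p+M[:,0]*.009]).round(1).tolist())
print(k['T'][:3,3]-p)
E
```

```text
col251 rows160-225 [ 69  69  67  73  72  76  80  70  73 111 182 210 220 219 216 210 196 209 189 209 211 208 201 204 193 206 211 206 199 202 185 211 211 205 176 127 131 118  99  73  78  74  75  78  90 123  92  61  52
  47  47  42  47  51  54  69  76  81  78  79  68  75  86  91  97]
row180 cols 225-280 [ 80  79  77  76  74  70  76  78  86  80  83  87 140 188 208 210 213 213 210 213 212 211 216 212 211 213 211 212 211 211 214 212 213 214 215 213 215 216 213 214 209 192 128  85  78  78  80  80  81
  81  81  77  81  79  82]
far 0.183 [0.4872 0.1203 0.183 ] rel tool x,z [-0.0122  0.0008]
far 0.175 [0.4878 0.1187 0.175 ] rel tool x,z [-0.0104  0.0008]
far 0.168 [0.4884 0.1172 0.168 ] rel tool x,z [-0.0089  0.0008]
far 0.16 [0.489  0.1156 0.16  ] rel tool x,z [-0.0071  0.0008]
near 0.183 [0.4966 0.0963 0.183 ] rel tool x,z [0.0135 0.0008]
near 0.175 [0.4975 0.094  0.175 ] rel tool x,z [0.016  0.0008]
near 0.168 [0.4983 0.092  0.168 ] rel tool x,z [0.0182 0.0008]
near 0.16 [0.4992 0.0897 0.16  ] rel tool x,z [0.0207 0.0009]
tip px [[250.9, 224.9], [250.9, 211.6], [250.9, 237.7]]
[-0.02672485  0.06863995  0.17364253]
```

```bash
python3 -m handwheel '[[[0.002,0.035,0,0,0,0],[0.002,0.075,0,0,0,0],[0.002,0.1,0,0,0,0],[0.002,0.115,0,0,0,0],[0.002,0.123,0,0,0,0],[0.002,0.128,0,0,0,0],[0.002,0.128,0,0,0,0],[0.002,0.128,0,0,0,0]]]'
python3 - <<'E'
from h import *
k=get_calibration('wrist')
a=snapshot('wrist');b=snapshot('scene');c=snapshot('side');p=r.get_state()['tool_pos']
print(r.get_state()['contact_force'],proj(get_calibration('scene'),p),proj(get_calibration('side'),p))
f=lambda i,x,y:cv2.resize(i[y:y+100,x:x+100],(400,400),interpolation=cv2.INTER_CUBIC)
save(np.hstack([f(b,185,150),f(c,185,140)]),'x1');save(cv2.resize(a[180:280,180:320],None,fx=5,fy=5,interpolation=2),'x2')
E
```

```text
clock: 6.57
tool_pos: [0.4933, 0.1072, 0.1641]
eef_rot: [-0.584, 0.399, -0.399, 0.584]
contact_force: [0.7, 0.1, 0.2]
opening: 0.004
[ 0.48956575 -0.14366721  0.44221283] [[224.24674606 199.5455436 ]] [[235.86318831 197.85553643]]
```

View pics/x1.png

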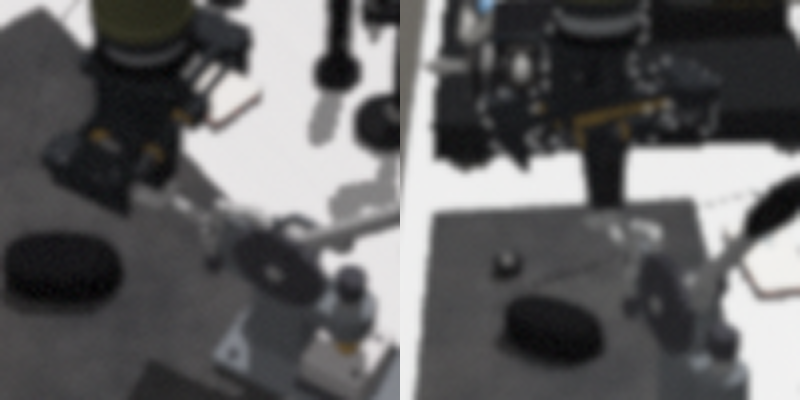

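View pics/x2.png

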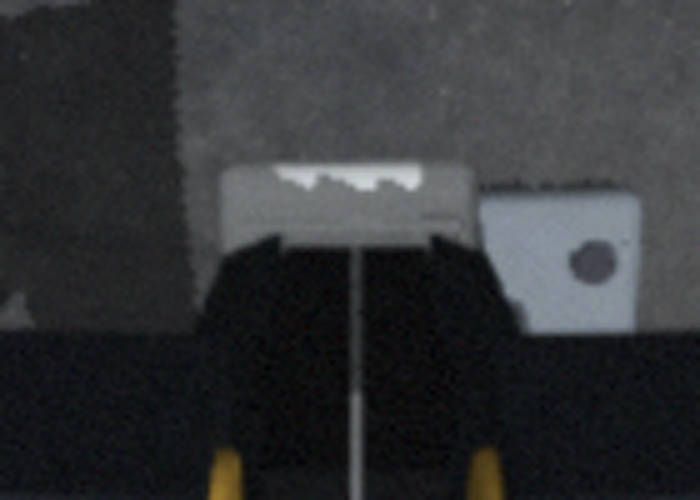

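The side view shows the fingertips about 20 mm above the reported TCP, at (605,207) against a projected (603,231). The wrist view shows the tab untouched, which fits the zero force. I'll go on down in small steps, watching the force.

```bash
python3 -m handwheel '[[[0,0.002,0,0,0,0],[0,0.004,0,0,0,0],[0,0.004,0,0,0,0]]]' | grep -E 'pos|force'
python3 -m handwheel '[[[0,0.002,0,0,0,0],[0,0.004,0,0,0,0],[0,0.004,0,0,0,0]]]' | grep -E 'pos|force'
python3 -m handwheel '[[[0,0.002,0,0,0,0],[0,0.004,0,0,0,0],[0,0.004,0,0,0,0]]]' | grep -E 'pos|force'
```

```text
tool_pos: [0.4928, 0.1071, 0.1597]
contact_force: [-0.4, 0.2, -1.1]
tool_pos: [0.4926, 0.1071, 0.1553]
contact_force: [0.6, -0.0, 0.9]
tool_pos: [0.493, 0.1077, 0.1517]
contact_force: [-0.4, 0.6, 4.3]
```

Contact at about 0.153 (4.3 N). I keep pressing.

```bash
for i in 1 2; do :; done; python3 -m handwheel '[[[0,0.002,0,0,0,0],[0,0.005,0,0,0,0],[0,0.005,0,0,0,0]]]' | grep -E 'pos|force'
python3 -m handwheel '[[[0,0.002,0,0,0,0],[0,0.004,0,0,0,0],[0,0.004,0,0,0,0]]]' | grep -E 'pos|force'
python3 -m handwheel '[[[0,0.002,0,0,0,0],[0,0.003,0,0,0,0],[0,0.003,0,0,0,0],[0,0.003,0,0,0,0]]]' | grep -E 'pos|force'
```

```text
tool_pos: [0.4924, 0.1068, 0.146]
contact_force: [0.5, -0.4, 0.3]
tool_pos: [0.493, 0.1068, 0.1435]
contact_force: [-1.7, -0.2, 11.4]
tool_pos: [0.4931, 0.1068, 0.1428]
contact_force: [-8.2, -1.2, 33.6]
```

```bash
python3 -m handwheel '[[[0,-0.02,0,0,0,0],[0,-0.06,0,0,0,0],[0,-0.1,0,0,0,0],[0,-0.14,0,0,0,0],[0,-0.14,0,0,0,0],[0,-0.14,0,0,0,0],[0,-0.14,0,0,0,0]]]'
python3 - <<'E'
from h import *
s=r.get_state();k=get_calibration('wrist');im=snapshot('wrist');print(s['tool_pos'],s['q'])
g=im[:,:,1].astype(int);print('col',g[160:215,246]);print('row180',g[180,225:280])
a=cv2.resize(im[140:260,180:330],None,fx=2.6,fy=2.6);b=cv2.imread('pics/w3.png')[:,390:,::-1];save(np.hstack([b,a]),'w4')
E
```

```text
clock: 8.88
tool_pos: [0.4923, 0.1069, 0.2791]
eef_rot: [0.584, -0.399, 0.399, -0.584]
contact_force: [-0.3, -0.1, -0.5]
opening: 0.005
[0.49227453 0.10685452 0.27909899] [-0.31919836  0.44059668  0.02096966  1.83965558 -0.01172218  0.86248135
  0.08002582]
col [ 66  69  72  72  75  77 111 195 224 226 220 217 201 209 194 217 220 214
 196 209 196 223 223 215 189 206 203 222 223 227 218 178 111 108 115 117
 122 120 120 114 102 100 101 107 106 117 131 110  99  94  98  98  99  96
  98]
row180 [ 79  71  71  67  70  74  80  83  85  79  81 110 171 203 204 199 199 200
 198 198 195 196 196 197 195 194 196 199 195 196 197 199 198 197 196 195
 197 200 196 211 204 142  86  79  77  82  83  80  79  82  83  79  81  84
  83]
```

View pics/w4.png

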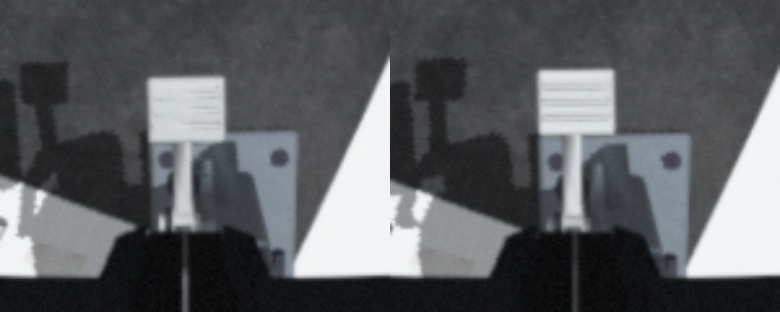

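Tab size is unchanged although the camera is 12 mm nearer, and its ribs and tilt have changed. Together with the force dropping to zero after about 8 mm, this says the pawl snapped free. Next I work out the lever path, turning the tool with the lever. The tip plane is about 27 mm behind the reported TCP.

```bash
cat > plan.py <<'E'
import sys
from h import *
P=[.568,-.022,.3756]
def pose(a,so,L=.027,dy=0): # lever angle, standoff
    e=np.radians(58)-a;g=np.array(grip(a));n=np.array([0,np.sin(e),np.cos(e)]);al=np.array([0,-np.cos(e),np.sin(e)])
    c=W(P,g+n*(so-L)+al*dy)[0];Rz=R.from_euler('z',P[2]).as_matrix()
    y=Rz@-n;z=Rz@[1,0,0];return c,np.c_[np.cross(y,z),y,z]
def rows(seq):
    s=r.get_state();M=R.from_quat(s['eef_rot']).as_matrix()
    for a in seq:
        c,T=pose(*a);print(a,[round(float(x),4) for x in np.r_[M.T@(c-s['tool_pos']),R.from_matrix(M.T@T).as_rotvec()/np.pi]])
if __name__=='__main__': rows(eval(sys.argv[1]))
E
python3 plan.py '[(.19,.06),(.19,.03),(.19,.01)]'
```

```text
(0.19, 0.06) [0.2105, -0.0472, 0.0241, 0.0012, -0.0005, -0.2618]
(0.19, 0.03) [0.2325, -0.0268, 0.0242, 0.0012, -0.0005, -0.2618]
(0.19, 0.01) [0.2471, -0.0132, 0.0243, 0.0012, -0.0005, -0.2618]
```

```bash
python3 -m handwheel '[[[0,-0.04,0,0,0,0],[0,-0.08,0,0,0,-0.04],[0.03,-0.12,0.024,0,0,-0.08],[0.06,-0.13,0.024,0,0,-0.12],[0.1,-0.13,0.024,0,0,-0.16],[0.13,-0.13,0.024,0,0,-0.2],[0.16,-0.13,0.024,0,0,-0.24],[0.19,-0.12,0.024,0,0,-0.26],[0.19,-0.12,0.024,0,0,-0.26],[0.19,-0.12,0.024,0,0,-0.26],[0.19,-0.12,0.024,0,0,-0.26]]]'
python3 - <<'E'
from h import *
import plan
s=r.get_state();print(s['q'].round(2) if hasattr(s['q'],'round') else s['q'])
plan.rows([(.19,.04),(.19,.02)])
b=snapshot('scene');c=snapshot('side');k=get_calibration('wrist');w=snapshot('wrist')
f=lambda i,x,y:cv2.resize(i[y:y+110,x:x+130],(400,338),interpolation=cv2.INTER_CUBIC)
save(np.vstack([np.hstack([f(b,200,130),f(c,200,120)]),cv2.resize(w[150:384,100:400],(400,312))@np.eye(3) if 0 else np.hstack([cv2.resize(w[180:384,130:390],(400,260))]*2)]),'y1')
g=[grip(a) for a in(.05,.19,.3)]
print(pf(k,W(plan.P,g)).round().tolist(),proj(get_calibration('side'),W(plan.P,g)).round().tolist())
print([(np.round(x['bbox']).astype(int).tolist(),round(x['confidence'],2)) for x in boxes_of('lever_grip','wrist')[:3]])
E
```

```text
clock: 9.85
tool_pos: [0.5844, -0.0604, 0.399]
eef_rot: [0.695, -0.134, 0.597, -0.378]
contact_force: [-0.6, -0.1, 0.3]
opening: 0.004
[-0.64  0.47  0.32  1.79  0.8   1.05 -0.45]
(0.19, 0.04) [-0.039, 0.0858, -0.001, 0.0008, -0.0003, -0.0022]
(0.19, 0.02) [-0.0388, 0.1058, -0.0009, 0.0008, -0.0003, -0.0022]
[[249.0, 142.0], [249.0, 142.0], [249.0, 139.0]] [[274.0, 179.0], [278.0, 187.0], [281.0, 194.0]]
[([235, 0, 269, 180], 0.97)]
```

View pics/y1.png

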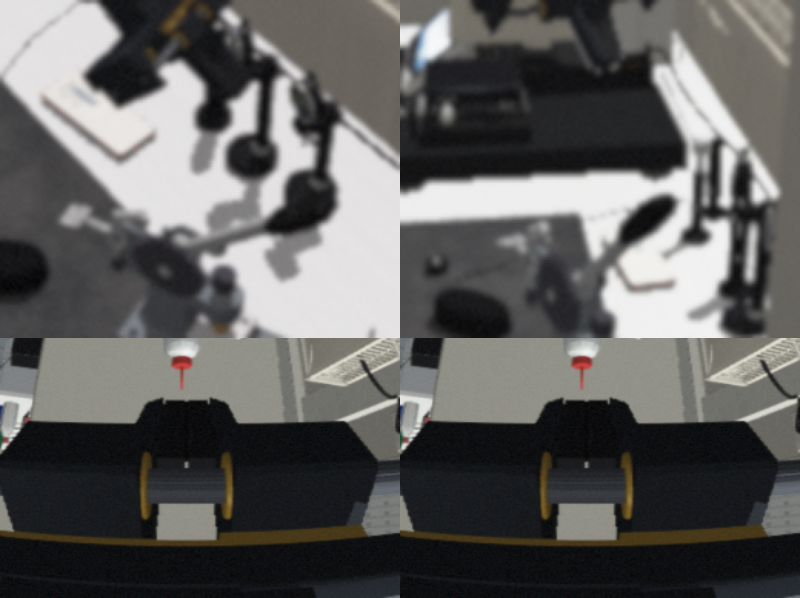

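The wrist box puts the lever at column 252 against a predicted 249, and the side view puts the grip centre at about (281,192), so lever ≈ 0.2. I approach along the grip's normal.

```bash
python3 -m handwheel '[[[-0.02,0.02,0,0,0,0],[-0.039,0.04,-0.001,0,0,0],[-0.039,0.07,-0.001,0,0,0],[-0.039,0.1,-0.001,0,0,0],[-0.039,0.106,-0.001,0,0,0],[-0.039,0.106,-0.001,0,0,0],[-0.039,0.106,-0.001,0,0,0]]]'
python3 -m handwheel '[[[0,0.005,0,0,0,0],[0,0.01,0,0,0,0],[0,0.01,0,0,0,0],[0,0.01,0,0,0,0]]]' | grep -E 'pos|force'
python3 -m handwheel '[[[0,0.004,0,0,0,0],[0,0.007,0,0,0,0],[0,0.007,0,0,0,0],[0,0.007,0,0,0,0]]]' | grep -E 'pos|force'
python3 -c "
import plan;plan.rows([(.19,0),(.19,-.01)])"
```

```text
clock: 10.63
tool_pos: [0.6024, -0.1078, 0.2994]
eef_rot: [0.694, -0.134, 0.598, -0.378]
contact_force: [-0.2, 0.3, -0.2]
opening: 0.003
tool_pos: [0.6047, -0.115, 0.2921]
contact_force: [1.0, -0.3, 1.4]
tool_pos: [0.6063, -0.1203, 0.287]
contact_force: [0.5, -0.4, 0.2]
(0.19, 0) [-0.0008, 0.0025, 0.0004, 0.0008, -0.0006, -0.0017]
(0.19, -0.01) [-0.0008, 0.0125, 0.0005, 0.0008, -0.0006, -0.0017]
```

```bash
python3 -m handwheel '[[[0,0.003,0,0,0,0],[0,0.006,0,0,0,0],[0,0.006,0,0,0,0],[0,0.006,0,0,0,0]]]' | grep -E 'pos|force'
python3 -m handwheel '[[[0,0.004,0,0,0,0],[0,0.007,0,0,0,0],[0,0.007,0,0,0,0],[0,0.007,0,0,0,0]]]' | grep -E 'pos|force'
python3 -c "
import plan;plan.rows([(.19,-.01),(.3,0),(.4,0),(.5,0),(.6,0),(.7,0)])"
```

```text
tool_pos: [0.6079, -0.1244, 0.2828]
contact_force: [0.6, -0.2, 0.2]
tool_pos: [0.6097, -0.1292, 0.278]
contact_force: [-0.8, 0.2, 0.1]
(0.19, -0.01) [-0.0007, -0.0006, 0.0005, 0.0009, -0.0006, -0.0018]
(0.3, 0) [-0.0037, 0.0102, 0.0006, 0.0008, -0.0007, 0.0333]
(0.4, 0) [-0.0083, 0.0287, 0.0006, 0.0008, -0.0007, 0.0651]
(0.5, 0) [-0.0147, 0.0466, 0.0006, 0.0008, -0.0007, 0.0969]
(0.6, 0) [-0.0229, 0.0639, 0.0007, 0.0007, -0.0008, 0.1288]
(0.7, 0) [-0.0328, 0.0802, 0.0007, 0.0007, -0.0008, 0.1606]
```

```bash
python3 -m handwheel '[[[-0.0018,0.005,0,0,0,0.016],[-0.0037,0.01,0,0,0,0.033],[-0.006,0.0195,0,0,0,0.049],[-0.0083,0.0287,0,0,0,0.065],[-0.0083,0.0287,0,0,0,0.065],[-0.0083,0.0287,0,0,0,0.065]]]' 
python3 -c "
import plan;plan.rows([(.4,0),(.5,0),(.6,0),(.7,0)])
from h import *
im=snapshot('wrist');c=snapshot('side');print([(np.round(x['bbox']).astype(int).tolist(),round(x['confidence'],2)) for x in boxes_of('lever_grip','side')[:3]])
print(proj(get_calibration('side'),W(plan.P,[grip(a,0) for a in(.2,.3,.4,.5)])).round().tolist())
f=lambda i,x,y:cv2.resize(i[y:y+110,x:x+130],(400,338),interpolation=cv2.INTER_CUBIC)
save(np.hstack([f(c,210,130),cv2.resize(im,(450,338))]),'z1')
"
```

```text
clock: 12.47
tool_pos: [0.615, -0.1445, 0.2527]
eef_rot: [0.677, -0.205, 0.557, -0.436]
contact_force: [0.3, 0.2, -0.9]
opening: 0.009
(0.4, 0) [-0.001, -0.0002, 0.0012, 0.001, -0.0015, 0.0004]
(0.5, 0) [-0.0037, 0.0187, 0.0013, 0.0009, -0.0015, 0.0323]
(0.6, 0) [-0.0082, 0.0372, 0.0013, 0.0008, -0.0016, 0.0641]
(0.7, 0) [-0.0146, 0.0552, 0.0013, 0.0008, -0.0016, 0.0959]
[([245, 201, 295, 230], 0.57)]
[[279.0, 191.0], [282.0, 197.0], [284.0, 204.0], [286.0, 210.0]]
```

View pics/z1.png

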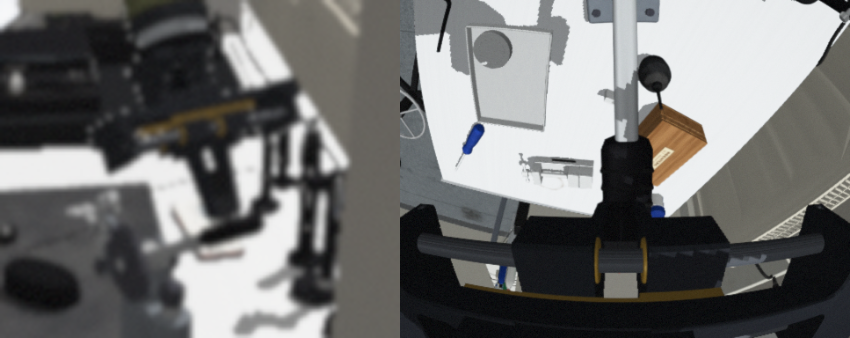

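The lever is following (the grip is now flatter in the side view, lever ≈ 0.45), and in the wrist view the tips are centred on the grip's width. I continue along the arc.

```bash
python3 -m handwheel '[[[-0.002,0.009,0.001,0,0,0.016],[-0.0037,0.0187,0.001,0,0,0.032],[-0.006,0.028,0.001,0,0,0.048],[-0.0082,0.0372,0.001,0,0,0.064],[-0.011,0.046,0.001,0,0,0.08],[-0.0146,0.055,0.001,0,0,0.096],[-0.0146,0.055,0.001,0,0,0.096],[-0.0146,0.055,0.001,0,0,0.096]]]' | grep -E 'pos|force|clock'
python3 -c "
import plan;plan.rows([(.7,0),(.8,0),(.85,0),(.9,0),(.95,0),(1,0),(1.06,0),(1.06,-.01)])"
```

```text
clock: 13.28
tool_pos: [0.623, -0.1613, 0.1986]
contact_force: [-0.3, 0.4, -1.1]
(0.7, 0) [0.0014, -0.0002, -0.0001, 0.0008, -0.001, -0.0002]
(0.8, 0) [-0.0012, 0.0187, -0.0001, 0.0007, -0.001, 0.0317]
(0.85, 0) [-0.0032, 0.028, -0.0, 0.0007, -0.001, 0.0476]
(0.9, 0) [-0.0057, 0.0372, -0.0, 0.0007, -0.0011, 0.0635]
(0.95, 0) [-0.0087, 0.0463, -0.0, 0.0006, -0.0011, 0.0794]
(1, 0) [-0.0121, 0.0552, 0.0, 0.0006, -0.0011, 0.0953]
(1.06, 0) [-0.0167, 0.0657, 0.0, 0.0006, -0.0011, 0.1144]
(1.06, -0.01) [-0.0202, 0.075, 0.0, 0.0006, -0.0011, 0.1144]
```

```bash
python3 -m handwheel '[[[0,0.009,0,0,0,0.016],[-0.0012,0.0187,0,0,0,0.032],[-0.003,0.028,0,0,0,0.048],[-0.0057,0.037,0,0,0,0.063],[-0.0057,0.037,0,0,0,0.063],[-0.0057,0.037,0,0,0,0.063]]]' | grep -E 'pos|force|clock'
python3 -c "
import plan;plan.rows([(.9,0),(.95,0),(1,0),(1.06,0),(1.06,-.01)])"
```

```text
clock: 13.78
tool_pos: [0.6262, -0.1659, 0.1625]
contact_force: [-0.1, -1.6, 3.0]
(0.9, 0) [0.0003, 0.0011, -0.0014, 0.0, -0.0005, 0.0009]
(0.95, 0) [-0.0008, 0.0106, -0.0014, -0.0, -0.0005, 0.0168]
(1, 0) [-0.0024, 0.02, -0.0014, -0.0, -0.0005, 0.0327]
(1.06, 0) [-0.0049, 0.0312, -0.0014, -0.0, -0.0005, 0.0518]
(1.06, -0.01) [-0.0065, 0.041, -0.0014, -0.0, -0.0005, 0.0518]
```

```bash
python3 -m handwheel '[[[0,0.005,0,0,0,0.008],[-0.001,0.01,0,0,0,0.016],[-0.0017,0.015,0,0,0,0.024],[-0.0024,0.02,0,0,0,0.032],[-0.0024,0.02,0,0,0,0.032]]]' | grep -E 'pos|force|clock'
python3 -m handwheel '[[[0,0.003,0,0,0,0.005],[-0.001,0.006,0,0,0,0.01],[-0.0015,0.009,0,0,0,0.015],[-0.0015,0.009,0,0,0,0.015]]]' | grep -E 'pos|force|clock'
python3 -c "
import plan;plan.rows([(1,0),(1.06,0),(1.06,-.01)])"
```

```text
clock: 14.2
tool_pos: [0.6263, -0.165, 0.1432]
contact_force: [-1.2, -0.4, 5.9]
clock: 14.53
tool_pos: [0.626, -0.1641, 0.1348]
contact_force: [-2.1, -0.9, 9.1]
(1, 0) [0.0014, -0.0076, -0.0018, -0.0003, -0.0004, -0.0143]
(1.06, 0) [0.0006, 0.0038, -0.0018, -0.0004, -0.0004, 0.0048]
(1.06, -0.01) [0.0004, 0.0138, -0.0018, -0.0004, -0.0004, 0.0048]
```

```bash
for k in 1; do :; done
python3 -m handwheel '[[[0,0.002,0,0,0,0.003],[0,0.004,0,0,0,0.004],[0,0.004,0,0,0,0.004]]]' | grep -E 'pos|force|clock'
python3 -m handwheel '[[[0,0.002,0,0,0,0],[0,0.004,0,0,0,0],[0,0.004,0,0,0,0]]]' | grep -E 'pos|force|clock'
python3 -m handwheel '[[[0,0.002,0,0,0,0],[0,0.004,0,0,0,0],[0,0.004,0,0,0,0]]]' | grep -E 'pos|force|clock'
```

```text
clock: 14.78
tool_pos: [0.626, -0.1639, 0.1311]
contact_force: [-1.6, -0.9, 10.9]
clock: 15.03
tool_pos: [0.626, -0.1639, 0.1273]
contact_force: [-2.4, -1.5, 12.3]
clock: 15.28
tool_pos: [0.6259, -0.1638, 0.1234]
contact_force: [-2.1, -1.4, 12.5]
```

```bash
python3 -m handwheel '[[[0,0.002,0,0,0,0],[0,0.004,0,0,0,0],[0,0.004,0,0,0,0]]]' | grep -E 'pos|force|clock'
python3 -m handwheel '[[[0,0.002,0,0,0,0],[0,0.004,0,0,0,0],[0,0.004,0,0,0,0]]]' | grep -E 'pos|force|clock'
python3 -m handwheel '[[[0,0.001,0,0,0,0],[0,0.002,0,0,0,0],[0,0.002,0,0,0,0]]]' | grep -E 'pos|force|clock'
```

```text
clock: 15.53
tool_pos: [0.6259, -0.1637, 0.1201]
contact_force: [-3.4, -2.1, 15.8]
clock: 15.78
tool_pos: [0.6259, -0.1636, 0.1173]
contact_force: [-5.8, -1.7, 24.0]
clock: 16.03
tool_pos: [0.6259, -0.1635, 0.1163]
contact_force: [-7.4, -0.8, 29.7]
```

```bash
python3 -m handwheel '[[[0,0.002,0,0,0,0],[0,0.004,0,0,0,0],[0,0.004,0,0,0,0],[0,0.004,0,0,0,0]]]' | grep -E 'pos|force|clock'
python3 - <<'E'
from h import *
import plan
w=snapshot('wrist');b=snapshot('scene');c=snapshot('side')
for n in('scene','side'):print(proj(get_calibration(n),W(plan.P,[grip(1.06,0),[-.0,-.015,.057]])).round(1).tolist(),[(np.round(x['bbox']).astype(int).tolist(),round(x['confidence'],2)) for x in boxes_of('lever_grip',n)[:1]])
f=lambda i,x,y:cv2.resize(i[y:y+90,x:x+100],(400,360),interpolation=cv2.INTER_CUBIC)
save(np.hstack([f(b,230,180),f(c,220,185)]),'v1')
E
```

```text
clock: 16.37
tool_pos: [0.6259, -0.1634, 0.1134]
contact_force: [-9.7, -1.7, 36.6]
[[311.9, 238.1], [271.0, 235.4]] [([243, 205, 325, 252], 0.87)]
[[289.0, 245.8], [264.4, 246.8]] [([244, 205, 302, 266], 0.86)]
```

View pics/v1.png

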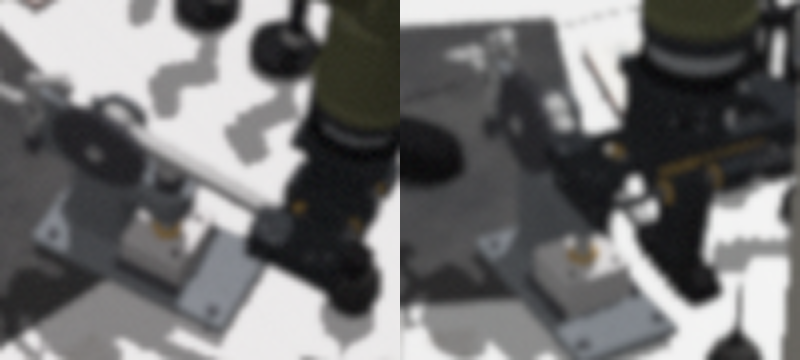

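```bash
python3 - <<'E'
from h import *
import plan
s=r.get_state();print(s['opening'],s['contact_force'],s['moment'],s['joint_torque'])
M=R.from_quat(s['eef_rot']).as_matrix();print(M.round(3)); print('tool-frame force',M.T@s['contact_force'])
b=W(plan.P,[0,0,0])[0]
Rz=R.from_euler('z',plan.P[2]).as_matrix();print('tcp press frame',Rz.T@(s['tool_pos']-b))
E
```

```text
0.0025890180618253497 [-9.35821497 -0.79487279 36.37437281] [0.21013071 2.35300181 0.10786522] [ -2.23068662 -35.84956169  -2.68293321 -10.32509923   0.13123757
  -3.32662314  -0.06132821]
[[ 0.366 -0.014  0.931]
 [-0.93   0.04   0.366]
 [-0.042 -0.999  0.002]]
tool-frame force [ -4.21239111 -36.24596674  -8.93245004]
tcp press frame [ 0.00202997 -0.15272046  0.11345142]
```

```bash
python3 -m handwheel '[[[0,-0.004,0,0,0,0],[0,-0.012,0,0,0,0],[0,-0.03,0,0,0,0],[0,-0.07,0,0,0,0],[0,-0.11,0,0,0,0],[0,-0.15,0,0,0,0],[0,-0.15,0,0,0,0],[0,-0.15,0,0,0,0]]]' | grep -E 'pos|force|clock'
python3 - <<'E'
from h import *
import plan
k=get_calibration('wrist');w=snapshot('wrist');b=snapshot('scene');c=snapshot('side')
for n in('scene','side'):print(n,proj(get_calibration(n),W(plan.P,[grip(a,0) for a in(.8,.9,1,1.06)]+[[0,-.015,.057]])).round(1).tolist(),[[(t,np.round(x['bbox']).astype(int).tolist(),round(x['confidence'],2)) for x in boxes_of(t,n)[:1]] for t in('lever_grip','bush_top','pawl_tab','test_bar','specimen','gauge_block','dust_blower')])
print(pf(k,W(plan.P,[grip(a,h) for a in(.8,.9,1.06) for h in(.01,)])).round(1).tolist())
f=lambda i,x,y:cv2.resize(i[y:y+100,x:x+110],(396,360),interpolation=cv2.INTER_CUBIC)
save(np.vstack([np.hstack([f(b,225,180),f(c,220,180)]),np.pad(cv2.resize(w[0:230,130:400],(281,239)),((0,0),(0,511),(0,0)))]),'v2')
E
```

```text
clock: 17.28
tool_pos: [0.6287, -0.1692, 0.2594]
contact_force: [-0.9, 0.7, -0.5]
scene [[312.2, 228.1], [312.5, 232.2], [312.3, 236.0], [311.9, 238.1], [271.0, 235.4]] [[('lever_grip', [243, 205, 325, 247], 0.8)], [('bush_top', [244, 203, 325, 250], 0.19)], [('pawl_tab', [223, 196, 245, 209], 0.59)], [('test_bar', [236, 272, 250, 289], 0.57)], [('specimen', [244, 205, 321, 246], 0.24)], [('gauge_block', [321, 270, 328, 277], 0.5)], [('dust_blower', [310, 244, 328, 257], 0.44)]]
side [[288.8, 230.3], [289.2, 236.6], [289.2, 242.5], [289.0, 245.8], [264.4, 246.8]] [[('lever_grip', [244, 204, 300, 260], 0.67)], [('bush_top', [234, 191, 302, 279], 0.68)], [], [('test_bar', [215, 264, 220, 282], 0.63)], [], [('gauge_block', [292, 296, 301, 307], 0.65)], [('dust_blower', [297, 266, 310, 288], 0.63)]]
[[247.4, 189.2], [247.5, 188.7], [247.7, 183.9]]
```

View pics/v2.png

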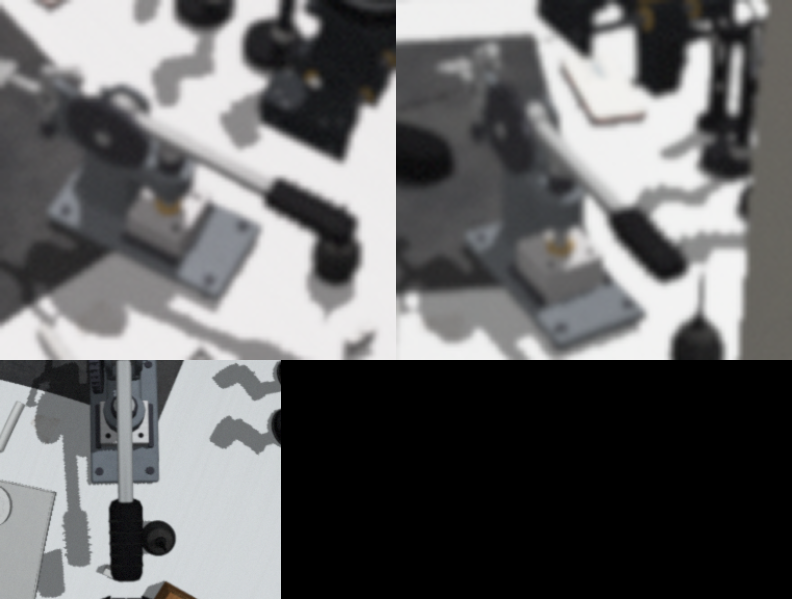

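The grip centre is at (312,238) in the scene view and (290,247) in the side view, within about 2 px of the prediction for lever = 1.06. The push reached 36 N, well above the 15 N at most that the bush needs. The pawl tab is still down and the arm is clear, so I hand in.

```bash
python3 -c "
from h import *
print(job.finish_job())"
```

```text
the job is handed in; nothing more can be done
None
```

I pressed the pawl free with the shut fingertips and pushed the lever down by its grip. The cameras and forces say the bush is home. I handed the job in at about 17.3 s with the arm raised clear. No verdict was reported.

- **Pawl:** the tab took about 4 N, then the force fell to zero after about 8 mm of travel. I then ran on a few mm to a hard stop (34 N). The next wrist picture showed the tab about 12 mm lower and tilted, so I took it as free. I saw the tab again only in small, blurred views.
- **Lever and bush:** the force stayed at 11–12.5 N while the bush should have been moving, then climbed to 36 N, well above what the bush needs. After I withdrew, the grip was within about 2 px of where the fully home position should appear in both cameras. I never measured the bush's height directly.
- **Loose things:** the test bar and gauge block were where they started in both views. The dust blower's box matched only roughly, as the grip partly hid it. The networks did not find the specimen in the last pictures, but the arm only passed high above it.

**Disagreements:**
- The real fingertips sat well behind the reported TCP: about 25 mm at the tab, but about 44 mm at the grip if the lever was at its stop. I did not explain the difference. Because of it my first two descents to the tab stopped short, and I found contact by force.
- At the two hard stops the force had a sideways part of 8–10 N. I did not trace it, and I can't rule out that the gripper's body touched something at the first one.

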